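Try the pump of the short square soap dispenser

TASK

On the white display plinth of this bathroom shop, try the pump of the short square soap dispenser: with your fingertips, gently press its pump head straight down through most of its stroke, keep it down for about a second, then let it rise and draw your hand away. Leave the dispenser standing in its place, without lifting, tipping or shoving it; do not press the other three pumps, and leave everything else where it stands.

Things in the scene. Friction and masses are not known exactly. Their poses are not given: they have to be found in the camera images.
- short_square: The short square soap dispenser: square in plan, 68 x 68 mm, brown with a thin brass line near the top and a metal pump; loose, about 0.45 kg, standing on the white plinth. The container is 95 mm high, the top of the pump head 145 mm above its underside. Origin: centre of its underside; z up.
- short_square_pump (a joint): Pump stroke of the short square dispenser: 0 m when fully up, growing as it is pushed down, 0.020 m when fully down. A spring pushes it up: about 1.5 N to start, about 4 N half-way, about 6 N at the bottom, where its cushioned head yields a few mm more at about 2.5 N per mm; it rises by itself when let go.
- short_square_top (a point): Centre of the flat upper face of the short square dispenser's pump head; it moves with the pump. The pump head is a flat disc 34 mm across and 14 mm thick on the vertical axis of the container, with a thin spout reaching 50 mm from the axis along the container's own +x at the disc's height.
- tall_square: The tall square soap dispenser: square in plan, 68 x 68 mm, brown with a thin brass line near the top and a metal pump; loose, about 0.45 kg, standing on the white plinth. The container is 130 mm high, the top of the pump head 180 mm above its underside. Origin: centre of its underside; z up.
- tall_square_pump (a joint): Pump stroke of the tall square dispenser: 0 m when fully up, growing as it is pushed down, 0.020 m when fully down. A spring pushes it up: about 1.5 N to start, about 4 N half-way, about 6 N at the bottom, where its cushioned head yields a few mm more at about 2.5 N per mm; it rises by itself when let go.
- tall_square_top (a point): Centre of the flat upper face of the tall square dispenser's pump head; it moves with the pump. The pump head is a flat disc 34 mm across and 14 mm thick on the vertical axis of the container, with a thin spout reaching 50 mm from the axis along the container's own +x at the disc's height.
- short_round: The short round soap dispenser: cylinder 70 mm in diameter, brown with a thin brass line near the top and a metal pump; loose, about 0.45 kg, standing on the white plinth. The container is 95 mm high, the top of the pump head 145 mm above its underside. Origin: centre of its underside; z up.
- short_round_pump (a joint): Pump stroke of the short round dispenser: 0 m when fully up, growing as it is pushed down, 0.020 m when fully down. A spring pushes it up: about 1.5 N to start, about 4 N half-way, about 6 N at the bottom, where its cushioned head yields a few mm more at about 2.5 N per mm; it rises by itself when let go.
- short_round_top (a point): Centre of the flat upper face of the short round dispenser's pump head; it moves with the pump. The pump head is a flat disc 34 mm across and 14 mm thick on the vertical axis of the container, with a thin spout reaching 50 mm from the axis along the container's own +x at the disc's height.
- tall_round: The tall round soap dispenser: cylinder 70 mm in diameter, brown with a thin brass line near the top and a metal pump; loose, about 0.45 kg, standing on the white plinth. The container is 130 mm high, the top of the pump head 180 mm above its underside. Origin: centre of its underside; z up.
- tall_round_pump (a joint): Pump stroke of the tall round dispenser: 0 m when fully up, growing as it is pushed down, 0.020 m when fully down. A spring pushes it up: about 1.5 N to start, about 4 N half-way, about 6 N at the bottom, where its cushioned head yields a few mm more at about 2.5 N per mm; it rises by itself when let go.
- tall_round_top (a point): Centre of the flat upper face of the tall round dispenser's pump head; it moves with the pump. The pump head is a flat disc 34 mm across and 14 mm thick on the vertical axis of the container, with a thin spout reaching 50 mm from the axis along the container's own +x at the disc's height.
- square_tumbler: Brown square open tumbler, 66 x 66 mm, 105 mm high, no pump, loose on the plinth. Origin: centre of its underside.
- round_tumbler: Brown round open tumbler, 68 mm in diameter at the rim, 105 mm high, no pump, loose on the plinth. Origin: centre of its underside.
- soap_dish: Brown open soap dish, 85 x 125 mm, 26 mm high, loose on the counter beyond the plinth. Origin: centre of its underside.
- brush_pot: Brown round brush pot 94 mm in diameter, with a dark upright handle, 238 mm high in all, loose on the counter at the left. Origin: centre of its underside.
- plinth: White fixed display plinth, 260 mm along its x, 480 mm along its y, 25 mm high; the four dispensers and two tumblers stand on it in two rows of three, in any order, at least 100 mm between centres. Origin: centre of its underside.
There are look-alikes about, which are no part of the job. Leave any blue, green or turquoise look-alike of the short_round alone.

How it is judged:
By the outcome, as a careful person would: the job done as asked, in the order asked, and still so for the second after the job is handed in, with the robot touching nothing.
It also fails if it takes over 38 s, if anything falls off the work surface, if the arm or the gripper's body presses on something with over 40 N, if the wrist force passes 120 N, or if a joint passes its speed limit or range.

ROBOT

A 6-joint arm with a two-finger parallel gripper is mounted at the origin on the work surface. World frame = base frame: x ahead of the robot, y to its left, z up, the work surface at z = 0. Lengths are in m, angles in rad, forces in N, time in s.
With the tool pointing down it reaches from about 0.35 to 0.775 m from the base axis. Payload 7.3 kg.
Tool frame: the origin (TCP) lies at the very end of the fingers, on their centre line; the grasp point (between the pads) lies 19 mm behind it; x points along the fingers, y is the direction in which the jaws open and shut, and the axes are right-handed (so a half turn about x gives the same grasp; the last joint's range is limited). The gripper opens to 92 mm and grips with 3 to 60 N. Pads are 19 mm wide; open, the fingers measure 130 mm over their backs; the gripper's body (75 mm by 190 mm) begins 47 mm behind the grasp point.
Start: joints at [1.176, 0.342, 1.524, -0, 1.275, -0.146], TCP at [0.129, 0.509, 0.227] pointing down, gripper open.
Joint ranges: [-2.53, 2.53], [-0.77, 2.02], [0.04, 2.7], [-1, 4.14], [0.28, 2.66], [-3.11, 3.11]. Speed limits (rad/s): [2.57, 2.57, 3.14, 3.14, 3.14, 3.14].

INTERFACE

Orientations are given as [roll, pitch, yaw] about the fixed x, y, z axes, in that order (R = Rz(yaw) Ry(pitch) Rx(roll)).
In Python, from cell import robot gives the robot as it stands.
- The arm moves only by the tool play_rows, never from a script. Its argument "moves" is a list that holds one entry, the list of rows, each a list of 5 numbers: the shift along the tool's x, y, z in m, then the turn about the tool's x in degrees, then the opening, from -1 (shut) to 1 (fully open), so that 0 is half open. A call has exactly 10 rows; each row shifts and turns the pose as measured when the row begins, along the tool's axes as they then stand; what a row does not reach is not made up. A row lasts 1/10 s, in which the tool goes at most 50 mm and 8.59 degrees, less where a joint would pass 70% of its speed; a pose out of reach is approached as far as the arm can. A call with a gripper value outside its range is refused whole. The fingers move at their own pace and stop on an object; "grip_force" is the grip in N (left out, the last holds). Time passes only in rows, so rows that do not move let the fingers close, or fill a call up. It gives the time, the measured TCP pose, the force and the opening at its end, in the units of the state.
- robot.observe(): the state, without advancing time (a new reading comes with each control period).
- robot.read_camera(name): name is "scene" or "top"; returns the picture (384x512x3 uint8, red, green, blue); there is no depth.
- robot.get_calibration(name): a dict with "mtx" (3x3 intrinsics, pixels), "view" (4x4, takes a point from world to camera coordinates). Camera axes: x right, y up, looking along -z (the intrinsics and any distortion apply to the point x, -y, -z); pixel columns grow to the right and rows downward; lengths in m; the calibration is good to about 2 mm. A picture is of the moment at which its call begins. get_calibration takes no time and is no camera call.
- robot.hand_in(): hands the job in, once; it reports no verdict.
Trained networks look in the newest picture that a camera, given by its name, has taken for a name from the list of things; names that differ only in an ending like _2 or _b are one class to them, and where a whole thing is asked for, a point or a joint stands for the part that bears it (a point fixed in the world has none). Each returns a list of dicts, best first, with "score" (0 to 1); they miss things now and then, are a little off and sometimes report something else, mostly with a low value. They report only what shows in the picture. A call takes as long as a camera call. They do not tell look-alikes from the thing itself.
- robot.spot_in(camera, label): "point" ([column, row] in pixels, amid what is visible of it).
The state is a dict: "time": time; "qpos": joint angles; "qvel": joint speeds; "joint_efforts": joint torques, N m; "tool_pos": TCP position; "tool_rot": TCP orientation; "contact_force": force on the tool from outside, world axes, zero at the start; "torque": the same for the moment, N m; "opening": finger opening in m.
Only numpy, scipy, OpenCV 4.12 (cv2) and the standard library are available. Lean on these libraries where they do the work, as an engineer would, in place of code of your own. Each camera call takes 0.05 s, during which the arm holds its last target.

## Working session

There is one attempt and no reset: what is moved stays moved. The work goes in short steps, Python scripts to look and compute and a tool call to move; the robot and the scene stay as the last step left them, time stands still between calls to the robot, and variables do not carry over. Pictures are saved under pics/ and viewed, and the job is handed in when it is done.

Besides the shell and the picture viewer there is one more tool, called after "Request:" by a JSON object that holds its "name" and its "arguments", one argument or row to a line. play_rows: Moves the arm, as the interface text tells. Its arguments: {"type":"object","properties":{"moves":{"type":"array"},"grip_force":{"type":"number"}},"required":["moves"]}

```bash
mkdir -p pics; ls
python3 - <<'E'
from cell import robot
import cv2,numpy as np
s=robot.observe();print({k:np.round(v,3).tolist() for k,v in s.items()})
for c in("scene","top"):
    im=robot.read_camera(c);cv2.imwrite(f"pics/{c}0.png",im[:,:,::-1])
    k=robot.get_calibration(c);print(c,{a:np.round(b,4).tolist() for a,b in k.items()})
    for l in("short_square","short_square_top","tall_square","short_round","tall_round","square_tumbler","plinth"):
        print(c,l,[(np.round(d["point"]).tolist(),round(d["score"],2)) for d in robot.spot_in(c,l)][:5])
E
```

```text
pics
{'time': 0.0, 'qpos': [1.176, 0.343, 1.525, -0.0, 1.275, -0.146], 'qvel': [0.0, -0.0, 0.001, 0.001, -0.0, -0.001], 'joint_efforts': [0.0, -43.125, -24.421, 0.072, 0.056, -0.0], 'tool_pos': [0.129, 0.508, 0.226], 'tool_rot': [-1.708, 1.569, -1.956], 'contact_force': [-1.023, 0.484, 0.022], 'torque': [-0.016, 0.019, -0.044], 'opening': 0.092}
scene {'mtx': [[433.8308, 0.0, 259.2126], [0.0, 433.8308, 185.2612], [0.0, 0.0, 1.0]], 'view': [[-0.8475, 0.5308, 0.0031, 0.4999], [-0.2979, -0.4804, 0.8249, 0.0954], [0.4393, 0.6982, 0.5653, -1.7626], [0.0, 0.0, 0.0, 1.0]]}
scene short_square [([259.0, 154.0], 0.68)]
scene short_square_top [([283.0, 176.0], 0.5), ([261.0, 135.0], 0.47)]
scene tall_square [([317.0, 199.0], 0.89)]
scene short_round [([227.0, 166.0], 0.89), ([209.0, 150.0], 0.72), ([216.0, 213.0], 0.65)]
scene tall_round [([250.0, 181.0], 0.8), ([261.0, 139.0], 0.39)]
scene square_tumbler [([277.0, 210.0], 0.68)]
scene plinth [([265.0, 214.0], 0.93)]
top {'mtx': [[365.4217, 0.0, 258.9545], [0.0, 365.4217, 191.2222], [0.0, 0.0, 1.0]], 'view': [[0.0168, -0.9996, -0.0209, 0.059], [0.995, 0.0146, 0.0985, -0.6421], [-0.0982, -0.0224, 0.9949, -1.1718], [0.0, 0.0, 0.0, 1.0]]}
top short_square [([342.0, 247.0], 0.95), ([291.0, 198.0], 0.4)]
top short_square_top [([344.0, 246.0], 0.56)]
top tall_square [([227.0, 245.0], 0.85)]
top short_round [([396.0, 207.0], 0.93), ([388.0, 252.0], 0.67), ([344.0, 207.0], 0.62)]
top tall_round [([291.0, 200.0], 0.91)]
top square_tumbler [([242.0, 200.0], 0.84)]
top plinth [([291.0, 224.0], 0.83), ([339.0, 246.0], 0.42), ([290.0, 200.0], 0.17)]
```

Run:
```python
import cv2
a=cv2.imread("pics/scene0.png");b=cv2.imread("pics/top0.png")
cv2.imwrite("pics/s1.png",cv2.resize(a[90:260,160:380],None,fx=3.5,fy=3.5,interpolation=cv2.INTER_CUBIC))
cv2.imwrite("pics/t1.png",cv2.resize(b[150:300,190:430],None,fx=3.3,fy=3.3,interpolation=cv2.INTER_CUBIC))
```

```text
(no output)
```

View pics/top0.png

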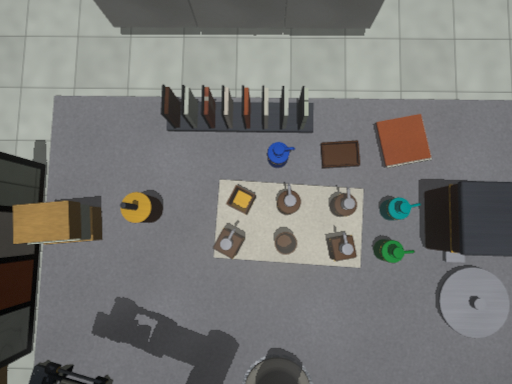

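View pics/s1.png

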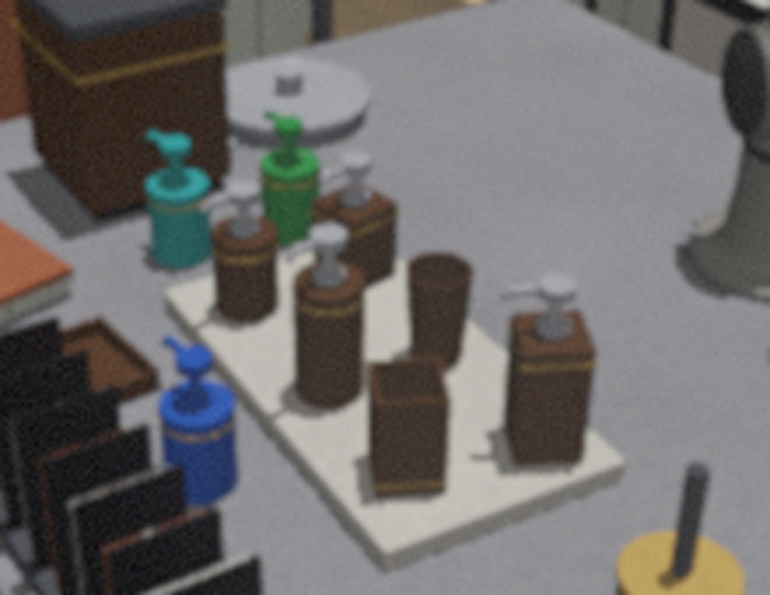

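View pics/t1.png

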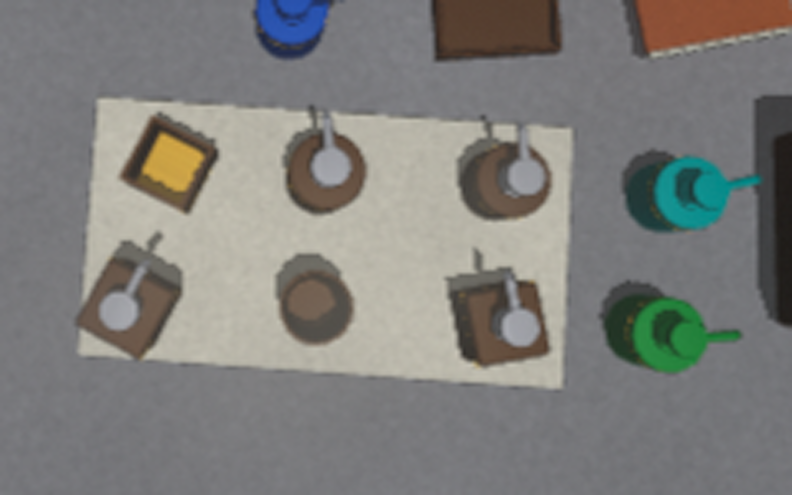

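The top view shows six brown things on the plinth. The square dispensers are at top pixel (347,249) and (226,244), and at scene pixel (261,137) and (319,172). The round ones are at top (290,200) and (349,203), with the tumblers at (242,200) and (286,242). The blue, green and turquoise look-alikes stand off the plinth. I take the square one at top (347,249) as the short one, and I'll triangulate both squares to confirm.

```bash
cat > h.py <<'E'
import numpy as np,cv2
from cell import robot
def P(c):
    k=robot.get_calibration(c);V=np.array(k["view"]);F=np.diag([1,-1,-1.])
    return np.array(k["mtx"])@F@V[:3]
def tri(a,b):
    X=cv2.triangulatePoints(P("scene"),P("top"),np.array(a,float).reshape(2,1),np.array(b,float).reshape(2,1));return (X[:3]/X[3]).ravel()
def onz(c,p,z):
    M=P(c);H=M[:,[0,1,3]].copy();H[:,2]+=M[:,2]*z
    q=np.linalg.solve(H,[p[0],p[1],1]);return q[:2]/q[2]
def proj(c,X):
    q=P(c)@np.append(X,1);return q[:2]/q[2]
E
python3 - <<'E'
from h import *
b=cv2.imread("pics/top0.png");a=cv2.imread("pics/scene0.png")
def blob(im,c,r=9):
    x,y=c;w=im[y-r:y+r+1,x-r:x+r+1].astype(int)
    m=((w.min(2)>105)&(w.max(2)-w.min(2)<40)&(w[:,:,0]>w[:,:,2]-5)).astype(np.uint8)
    print(m.sum());return m
for n,t,s in (("SS",(347,249),(261.4,135)),("TS",(226,244),(319,171)),("SR",(349,203),(229.5,145)),("TR",(290,200),(254,157.5))):
    print(n,tri(s,t).round(3),onz("top",t,.17).round(4),onz("top",t,.205).round(4),onz("scene",s,.17).round(4))
cv2.imwrite("pics/t2.png",cv2.resize(b[225:275,320:375],None,fx=11,fy=11,interpolation=cv2.INTER_NEAREST))
cv2.imwrite("pics/s2.png",cv2.resize(a[125:175,240:290],None,fx=11,fy=11,interpolation=cv2.INTER_NEAREST))
E
```

```text
SS [ 0.464 -0.188  0.167] [ 0.4654 -0.1884] [ 0.4673 -0.1808] [ 0.467  -0.1822]
TS [0.473 0.156 0.199] [0.4734 0.1583] [0.475  0.1545] [0.4412 0.122 ]
SR [ 0.595 -0.196  0.16 ] [ 0.5972 -0.1951] [ 0.5947 -0.1873] [ 0.6024 -0.1779]
TR [ 0.599 -0.021  0.197] [ 0.6033 -0.0246] [ 0.6006 -0.0224] [ 0.574  -0.0593]
```

View pics/t2.png

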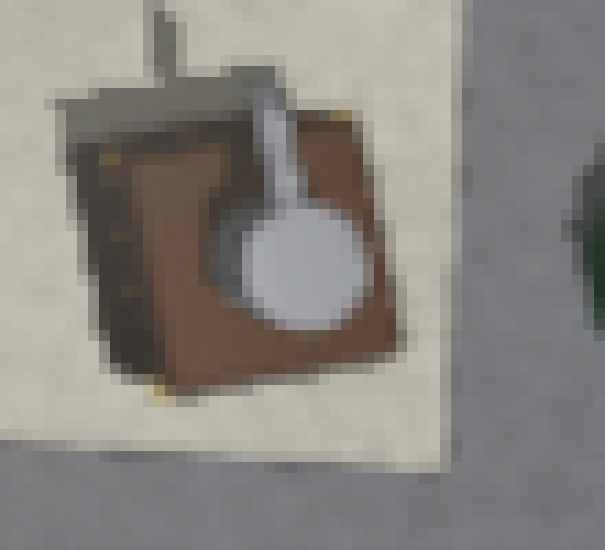

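View pics/s2.png

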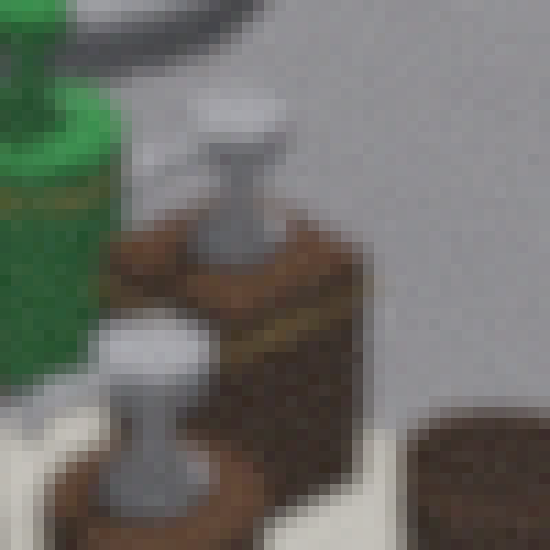

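```bash
cat >> h.py <<'E'
from scipy.spatial.transform import Rotation as Ro
def tool():
    s=robot.observe();return s,np.array(s["tool_pos"]),Ro.from_euler("xyz",s["tool_rot"]).as_matrix()
E
python3 - <<'E'
from h import *
print(tri((261.2,134.5),(347.4,248.8)),onz("top",(347.4,248.8),.17),onz("scene",(261.2,134.5),.17))
print(proj("scene",[.466,-.188,.17]),proj("top",[.466,-.188,.17]))
# fit residual for SS standing on plinth
s,p,R=tool();print(s["time"],p,R.round(3))
d=np.array([.466,-.188,p[2]])-p;print("delta tool",(R.T@d).round(4))
# spout tip dir
a=onz("top",(347.4,248.8),.165);b=onz("top",(320+268/11-.5,225+105/11-.5),.165);print(b-a)
E
```

```text
[ 0.46469129 -0.1890498   0.16845382] [ 0.46597209 -0.18957154] [ 0.4655001  -0.18584022]
[260.77084353 134.29904954] [346.84718618 248.78013228]
0.8 [0.12927093 0.50885119 0.22675209] [[ 0.     0.246  0.969]
 [ 0.     0.969 -0.246]
 [-1.     0.     0.   ]]
delta tool [-0.     -0.5925  0.4979]
[0.04191533 0.00985237]
```

View pics/scene0.png

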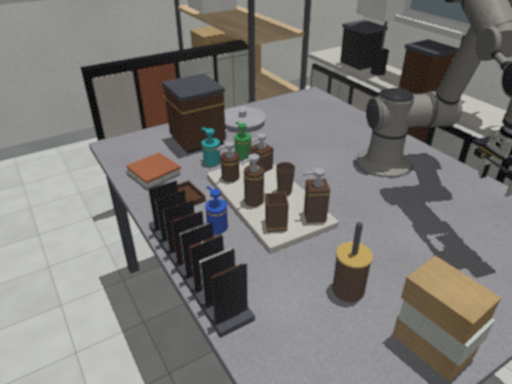

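Request:
{"name": "play_rows", "arguments": {
  "moves": [
    [[-0.04, 0, 0, 0, -1], [-0.04, 0, 0, 0, -1], [0, -0.02, 0.03, 0, -1], [0, -0.02, 0.03, 0, -1], [0, -0.03, 0.03, 0, -1], [0, -0.03, 0.03, 0, -1], [0, -0.03, 0.03, 0, -1], [0, -0.03, 0.03, 0, -1], [0, -0.03, 0.03, 0, -1], [0, -0.03, 0.03, 0, -1]]
  ],
  "grip_force": 20
}}

```text
time: 1.8
tool_pos: [0.3117, 0.2309, 0.3099]
tool_rot: [0.71, 1.567, 0.472]
contact_force: [-0.2, 0.1, -0.4]
opening: 0.0159
```

```bash
cat > go.py <<'E'
from h import *
s,p,R=tool();print(s["time"],p.round(4),R.round(3).tolist(),np.round(s["contact_force"],2),round(s["opening"],4))
print("delta tool to z.19",(R.T@(np.array([.466,-.188,.19])-p)).round(4))
E
python3 go.py
```

```text
1.8 [0.3117 0.2309 0.3099] [[0.003, 0.236, 0.972], [0.002, 0.972, -0.236], [-1.0, 0.002, 0.003]] [-0.19  0.13 -0.38] 0.0159
delta tool to z.19 [ 0.1197 -0.3709  0.2486]
```

Request:
{"name": "play_rows", "arguments": {
  "moves": [
    [[0, -0.037, 0.025, 0, -1], [0, -0.037, 0.025, 0, -1], [0, -0.037, 0.025, 0, -1], [0, -0.037, 0.025, 0, -1], [0, -0.037, 0.025, 0, -1], [0, -0.037, 0.025, 0, -1], [0, -0.037, 0.025, 0, -1], [0, -0.037, 0.025, 0, -1], [0, -0.037, 0.025, 0, -1], [0, -0.037, 0.025, 0, -1]]
  ]
}}

```text
time: 2.8
tool_pos: [0.4706, -0.2064, 0.3125]
tool_rot: [0.413, 1.559, 0.173]
contact_force: [1.3, 0.8, 0.9]
opening: 0.0009
```

```bash
python3 go.py
```

```text
2.8 [ 0.4706 -0.2064  0.3125] [[0.012, 0.238, 0.971], [0.002, 0.971, -0.238], [-1.0, 0.005, 0.011]] [1.28 0.78 0.91] 0.0009
delta tool to z.19 [ 0.1225  0.0162 -0.0101]
```

Request:
{"name": "play_rows", "arguments": {
  "moves": [
    [[0, 0.008, -0.005, 0, -1], [0, 0.008, -0.005, 0, -1], [0, 0, 0, 0, -1], [0.02, 0, 0, 0, -1], [0.02, 0, 0, 0, -1], [0.02, 0, 0, 0, -1], [0.02, 0, 0, 0, -1], [0.01, 0, 0, 0, -1], [0, 0, 0, 0, -1], [0, 0, 0, 0, -1]]
  ]
}}

```text
time: 3.8
tool_pos: [0.4663, -0.1858, 0.2224]
tool_rot: [0.125, 1.554, -0.111]
contact_force: [0.2, -0.7, 0.7]
opening: 0.0001
```

```bash
python3 go.py
python3 - <<'E'
from h import *
a=robot.read_camera("scene")[:,:,::-1];b=robot.read_camera("top")[:,:,::-1]
a=cv2.resize(a[80:180,210:310],None,fx=4,fy=4,interpolation=cv2.INTER_CUBIC);b=cv2.resize(b[200:300,300:400],None,fx=4,fy=4,interpolation=cv2.INTER_CUBIC)
cv2.imwrite("pics/c3.png",np.hstack([a,b]))
s,p,R=tool();print(proj("scene",p),proj("top",p))
E
```

```text
3.8 [ 0.4663 -0.1858  0.2224] [[0.017, 0.234, 0.972], [-0.002, 0.972, -0.234], [-1.0, 0.002, 0.017]] [ 0.17 -0.67  0.72] 0.0001
delta tool to z.19 [ 0.0324 -0.0023 -0.0004]
[261.01488104 121.53070923] [350.3628932  249.71189504]
```

View pics/c3.png

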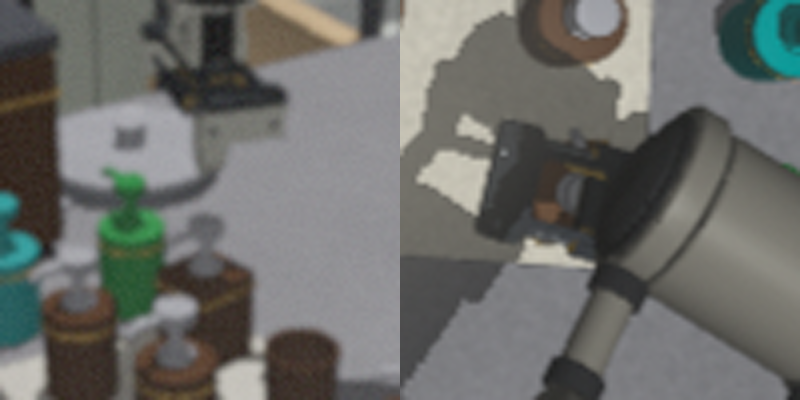

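Request:
{"name": "play_rows", "arguments": {
  "moves": [
    [[0.01, -0.002, 0, 0, -1], [0.01, 0, 0, 0, -1], [0.01, 0, 0, 0, -1], [0.005, 0, 0, 0, -1], [0.004, 0, 0, 0, -1], [0.003, 0, 0, 0, -1], [0.003, 0, 0, 0, -1], [0.003, 0, 0, 0, -1], [0, 0, 0, 0, -1], [0, 0, 0, 0, -1]]
  ]
}}

```text
time: 4.9
tool_pos: [0.4676, -0.189, 0.1715]
tool_rot: [0.058, 1.551, -0.178]
contact_force: [-0.1, -0.2, 0.2]
opening: 0.0001
```

```bash
python3 go.py
```

```text
4.9 [ 0.4676 -0.189   0.1715] [[0.019, 0.234, 0.972], [-0.004, 0.972, -0.234], [-1.0, 0.001, 0.02]] [-0.11 -0.16  0.18] 0.0001
delta tool to z.19 [-0.0185  0.0006 -0.0014]
```

Request:
{"name": "play_rows", "arguments": {
  "moves": [
    [[0.003, 0, -0.001, 0, -1], [0.003, 0, 0, 0, -1], [0.003, 0, 0, 0, -1], [0.003, 0, 0, 0, -1], [0.002, 0, 0, 0, -1], [0.002, 0, 0, 0, -1], [0, 0, 0, 0, -1], [0, 0, 0, 0, -1], [0, 0, 0, 0, -1], [0, 0, 0, 0, -1]]
  ]
}}

```text
time: 5.9
tool_pos: [0.4674, -0.1891, 0.1562]
tool_rot: [0.009, 1.548, -0.227]
contact_force: [-1.6, 1.2, 4.4]
opening: 0.0003
```

```bash
python3 go.py
```

```text
5.9 [ 0.4674 -0.1891  0.1562] [[0.022, 0.234, 0.972], [-0.005, 0.972, -0.234], [-1.0, 0.0, 0.022]] [-1.63  1.24  4.43] 0.0003
delta tool to z.19 [-0.0339  0.0008 -0.0008]
```

Request:
{"name": "play_rows", "arguments": {
  "moves": [
    [[0.002, 0, 0, 0, -1], [0.002, 0, 0, 0, -1], [0, 0, 0, 0, -1], [0, 0, 0, 0, -1], [0, 0, 0, 0, -1], [0, 0, 0, 0, -1], [0, 0, 0, 0, -1], [0, 0, 0, 0, -1], [0, 0, 0, 0, -1], [0, 0, 0, 0, -1]]
  ]
}}

```text
time: 6.9
tool_pos: [0.4674, -0.1891, 0.152]
tool_rot: [0.003, 1.548, -0.233]
contact_force: [-1.3, -0.1, 5.7]
opening: 0.0007
```

```bash
python3 go.py
python3 - <<'E'
from h import *
a=robot.read_camera("scene")[:,:,::-1]
cv2.imwrite("pics/c4.png",cv2.resize(a[100:180,210:310],None,fx=6,fy=6,interpolation=cv2.INTER_CUBIC))
E
```

```text
6.9 [ 0.4674 -0.1891  0.152 ] [[0.022, 0.234, 0.972], [-0.005, 0.972, -0.234], [-1.0, 0.0, 0.023]] [-1.33 -0.15  5.68] 0.0007
delta tool to z.19 [-0.038   0.0008 -0.0008]
```

View pics/c4.png

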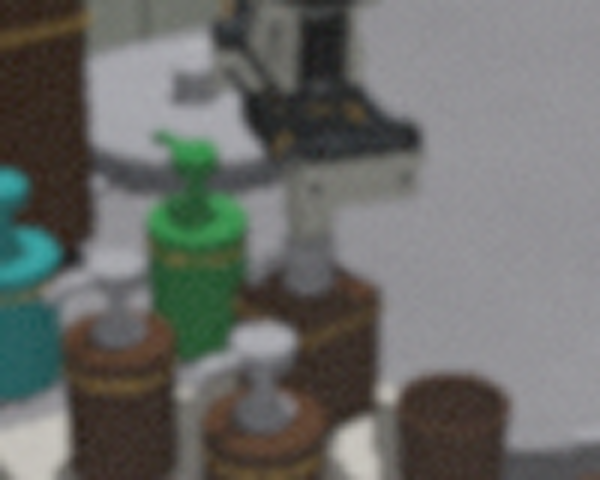

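The pump is about 18 mm down at 5.7 N. I'll hold it a moment longer, then rise straight up.

Request:
{"name": "play_rows", "arguments": {
  "moves": [
    [[0, 0, 0, 0, -1], [0, 0, 0, 0, -1], [0, 0, 0, 0, -1], [-0.004, 0, 0, 0, -1], [-0.006, 0, 0, 0, -1], [-0.008, 0, 0, 0, -1], [-0.01, 0, 0, 0, -1], [-0.02, 0, 0, 0, -1], [-0.03, 0, 0, 0, -1], [-0.04, 0, 0, 0, -1]]
  ]
}}

```text
time: 7.95
tool_pos: [0.4626, -0.1873, 0.2706]
tool_rot: [0.29, 1.558, 0.053]
contact_force: [1.3, -0.4, 0.8]
opening: 0.0008
```

Request:
{"name": "play_rows", "arguments": {
  "moves": [
    [[-0.03, 0, 0, 0, -1], [-0.02, 0.02, -0.01, 0, -1], [0, 0.03, -0.02, 0, -1], [0, 0.03, -0.02, 0, -1], [0, 0.03, -0.02, 0, -1], [0, 0.03, -0.02, 0, -1], [0, 0.03, -0.02, 0, -1], [0, 0.03, -0.02, 0, -1], [0, 0.03, -0.02, 0, -1], [0, 0.02, -0.01, 0, -1]]
  ]
}}

```text
time: 8.95
tool_pos: [0.3618, 0.0996, 0.3301]
tool_rot: [0.047, 1.544, -0.197]
contact_force: [0.4, 0.2, 0.7]
opening: 0.0005
```

Request:
{"name": "play_rows", "arguments": {
  "moves": [
    [[0, 0.03, -0.01, 0, -1], [0, 0.03, -0.01, 0, -1], [0, 0.03, -0.01, 0, -1], [0, 0.02, 0, 0, -1], [0, 0.01, 0, 0, -1], [0, 0, 0, 0, -1], [0, 0, 0, 0, -1], [0, 0, 0, 0, -1], [0, 0, 0, 0, -1], [0, 0, 0, 0, -1]]
  ]
}}

```text
time: 9.95
tool_pos: [0.3583, 0.2274, 0.333]
tool_rot: [0.045, 1.541, -0.198]
contact_force: [0.2, -0.5, -0.2]
opening: 0.0007
```

```bash
python3 go.py
python3 - <<'E'
from h import *
a=robot.read_camera("scene")[:,:,::-1];b=robot.read_camera("top")[:,:,::-1]
A=cv2.imread("pics/scene0.png");B=cv2.imread("pics/top0.png")
f=lambda i:cv2.resize(i[90:260,160:380],(400,300))
g=lambda i:cv2.resize(i[170:280,200:370],(400,300))
cv2.imwrite("pics/c5.png",np.vstack([np.hstack([f(A),f(a)]),np.hstack([g(B),g(b)])]))
E
```

```text
9.95 [0.3583 0.2274 0.333 ] [[0.029, 0.24, 0.97], [-0.006, 0.971, -0.24], [-1.0, 0.001, 0.029]] [ 0.18 -0.49 -0.18] 0.0007
delta tool to z.19 [ 0.1485 -0.3775  0.2   ]
```

View pics/c5.png

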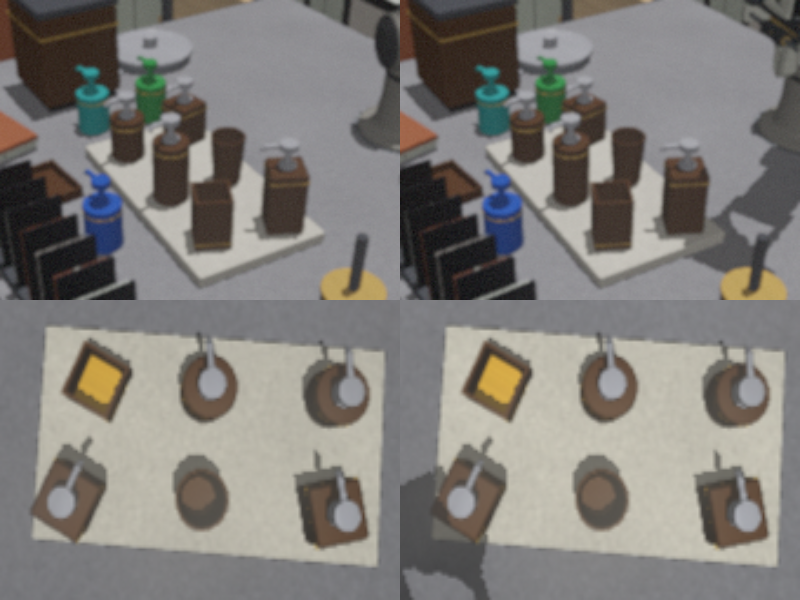

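The before and after crops match. The short square dispenser is in its place with its pump head up, nothing else has moved, and the hand is clear.

```bash
python3 -c "
from cell import robot
print(robot.hand_in())"
```

```text
the job is handed in; nothing more can be done
None
```

I pressed the short square dispenser's pump with closed fingertips to about 18 mm of its 20 mm stroke. It stayed down for about 1.1 s, then I let it rise, drew the hand away and handed the job in at about 10 s.

- **Right dispenser:** triangulating its pump head from both cameras gave (0.465, -0.189, 0.168). That fits the short dispenser's expected height of 0.170; the tall square one measured about 0.199.
- **Press:** the stroke is worked out from the tool height at the bottom (z = 0.152) against the expected 0.170 m start. The force there was 5.7 N vertical, in line with the spring's stated values, and 1.3 N sideways, which is about sensor noise.
- **After the release:** before and after pictures from both cameras show the pump head up again and the dispenser in its place. None of the other things on the plinth, nor the look-alikes in view, had moved. The contact force was near zero.

No check failed. The two cameras differed by about 4 mm on the sideways position of the pump head, and I pressed within that range. During the press the tool leaned about 1.3° from vertical.

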